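File a thin enamelled sample plate from a shallow bed onto its spindle

TASK

The thin enamelled sample plate lies sunk between the strips of the wooden bed, where its sides cannot be gripped: with a light fingertip touch slide it out over the bed's open end until enough of it overhangs to be grasped by its sides, never letting it drop. Then lift it and file it on the stand: steel post through its hole, lying flat on the block and in line with it, its plain end over the block's end away from the post. Enamel chips: never bear on the plate with more than about 20 N, and leave the cup and the loose mosaic stones beside it where they are.

Things in the scene. Friction and masses are not known exactly. Their poses are not given: they have to be found in the camera images.
- tile: White enamelled steel plate 120 (its x) x 60 (its y) x 3 mm, 140 to 190 g, with one 16 mm hole. Origin: centre of its underside; x along its length (hole at the +x end, plain front end at -x), z up. It starts wholly on the bed, front end 10 to 45 mm inside the open end. A fingertip pressing 8 to 13 N drags it (it grips better than the bed); less may slip, 25 N against bed or stand chips it.
- tile_front (a point): Middle of the plate's plain front end, on its underside, 60 mm from the plate's origin along its -x. Overhanging the bed by more than 55 mm the plate tips off.
- tile_hole (a point): Centre of the plate's 16 mm hole, on its underside, 38 mm from the plate's origin along its +x.
- bed: Fixed plywood block 190 (its x) x 110 (its y) mm. Strips 4 mm high, 22 mm wide along both sides of its top leave a 65 mm wide channel along x for the plate; a strip 4 mm high, 8 mm wide closes its +x end; the -x end is open, clear down to the bench. Origin: on its mid-axis, 45 mm below the channel floor; z up. It is rigid: 1 mm too low can mean 20 N, so feel for the contact.
- bed_edge (a point): Middle of the bed's open end, at channel-floor height (45 to 57 mm above the bench, differs each time), 95 mm from the bed's origin along its -x.
- stand: Fixed filing stand: a wooden block 76 (its x) x 50 (its y) mm with an upright steel post near its +x end. Origin: on its mid-axis, 40 mm below the block's top; x along the block, z up. The plate, 60 mm wide, is wider than the block and its front end hangs beyond the block's -x end, leaving room for the fingers.
- stand_post (a point): Foot of the post's axis, on the block's top (40 to 52 mm above the bench, differs each time), 25 mm from the stand's origin along its +x. The post is 10 mm in diameter and 45 mm high, its top 12 mm tapering to 4 mm.
- cup: Terracotta cup, 52 mm in diameter, 55 mm high, standing between bed and stand; origin: centre of its underside. Leave alone.
- tessera_a: Loose mosaic stone 20 x 20 x 12 mm on the bench; origin: centre of its underside. Leave alone.
- tessera_b: Loose mosaic stone 22 x 18 x 12 mm on the bench; origin: centre of its underside. Leave alone.

How it is judged (in metres and radians):
On the way, in this order (a step that is already met when the one before it is completed fails the run):
1. the plate overhangs the bed's open end by 24 to 55 mm, lying flat on the bed (x of tile_front in the frame of bed_edge between -0.055 and -0.024 m and z of tile_front in the frame of bed_edge below 0.004 m and angle between tile's own z axis and vertical below 0.06 rad), for 0.2 s.
2. the plate is lifted in the fingers, 12 mm or more clear of the bed (z of tile in the frame of bed_edge above 0.012 m and contact force between the fingers and tile above 1 N), for 0.2 s.
At the end, for the whole second after the job is handed in: The plate lies flat (tilt under 0.05 rad) and at rest on the stand's block, underside within 4 mm of the block's top, the post through its hole (centres within 5 mm), in line with the block within 0.2 rad, its front end towards the block's -x end, and released (horizontal distance between tile_hole and stand_post below 0.005 m and z of tile_hole in the frame of stand_post between -0.004 and 0.004 m and angle between tile's own z axis and vertical below 0.05 rad and angle between the x axis of tile and the x axis of stand, either way round below 0.2 rad and x of tile_front in the frame of stand_post below 0 m and linear speed of tile below 0.01 m/s and contact force between the fingers and tile below 0.1 N); the robot touches nothing.
It fails at once if the plate is pressed against the bed or the stand with more than 25 N (contact force between tile and bed above 25 N or contact force between tile and stand above 25 N).
It fails at once if the plate is dropped (height (world z) of tile below 0.03 m or (height (world z) of tile below 0.12 m and angle between tile's own z axis and vertical above 0.6 rad)).
It fails at once if the cup or a loose mosaic stone is moved by more than 30 mm (distance of any of cup, tessera_a, tessera_b from where it was at the start of the episode above 0.03 m).
It also fails if it takes over 64 s, if anything falls off the work surface, if the arm or the gripper's body presses on something with over 40 N, if the wrist force passes 120 N, or if a joint passes its speed limit or range.

ROBOT

A 6-joint arm with a two-finger parallel gripper is mounted at the origin on the work surface. World frame = base frame: x ahead of the robot, y to its left, z up, the work surface at z = 0. Lengths are in mm, angles in degrees, forces in N, time in s.
With the tool pointing down it reaches from about 300 to 950 mm from the base axis. Payload 3.1 kg.
Tool frame: the origin (TCP) lies at the very end of the fingers, on their centre line; the grasp point (between the pads) lies 19 mm behind it; z points along the fingers, y is the line along which they close (so a half turn about z gives the same grasp; the last joint's range is limited). The gripper opens to 85 mm and grips with 20 to 120 N. Pads are 22 mm wide; open, the fingers measure 114 mm over their backs; the gripper's body (76 mm by 85 mm) begins 54 mm behind the grasp point. The pads swing forward as they close: fully open they stand 13 mm farther back than shut.
Start: joints at [-71.316, 17.653, 93.61, -0, 68.738, -3.994], TCP at [240.941, -576.697, 231.272] pointing down, gripper open.
Joint ranges: [-175.34, 175.34], [-45.06, 112.39], [2.9, 150.54], [-68.45, 248.45], [3.09, 151.38], [-168.51, 168.51]. Speed limits (degrees/s): [159.86, 159.86, 180, 180, 180, 180].

INTERFACE

Orientations are given as a 3x3 rotation matrix whose columns are the frame's x, y, z axes.
In Python, from cell import bot gives the robot as it stands. The module is installed in compiled form; this text tells all that it offers.
- The arm moves only by the tool drive_tool, never from a script. Its argument "moves" is a list that holds one entry, the list of rows, each a list of 7 numbers: the turn, a rotation vector about the tool's x, y, z in degrees, then the shift along the tool's x, y, z in mm, then the finger opening in mm, from 0 to 85.4. A call has exactly 5 rows; each row is the pose to reach, as a shift and turn from the pose commanded when the call began, along the tool's axes at that moment; what a row does not reach only later rows make up. A row lasts 1/10 s, in which the tool goes at most 50 mm and 8.59 degrees, less where a joint would pass 70% of its speed; a pose out of reach is approached as far as the arm can. A call with a gripper value outside its range is refused whole. The fingers move at their own pace and stop on an object; "grip_force" is the grip in N (left out, the last holds). Time passes only in rows, so rows that repeat a pose let the fingers close, or fill a call up. It gives the time, the measured TCP pose, the force, the opening and the grip force at its end, in the units of the state.
- bot.get_state(): the state, without advancing time (a new reading comes with each control period).
- bot.capture(name): name is "scene" or "top" or "wrist"; returns a dict with "pixels" (400x640x3 uint8, red, green, blue), "intrinsics" (3x3 intrinsics, pixels), "view" (4x4, takes a point from world to camera coordinates); the wrist camera has in their place "hand_eye" (4x4, takes a point from camera to tool coordinates, whose origin is the TCP and whose axes are the flange's). Camera axes: x right, y down, z forward; pixel columns grow to the right and rows downward; lengths in mm; the calibration is good to about 2 mm. A picture is of the moment at which its call begins: read the wrist's pose just before it. There is no depth.
- bot.sign_off(): hands the job in; it is judged then, once.
Trained networks look in a picture, given as the dict that the camera call returned (one of the last four; its "shot" number tells which), for a name from the list of things; names that differ only in an ending like _2 or _b are one class to them, and where a whole thing is asked for, a point or a joint stands for the part that bears it (a point fixed in the world has none). Each returns a list of dicts, best first, with "confidence" (0 to 1); they miss things now and then, are a little off and sometimes report something else, mostly with a low value. They report only what shows in the picture. A call takes as long as a camera call.
- bot.look_for(picture, thing): "bbox" ([left, top, width, height] in pixels, round what is visible of it).
The state is a dict: "t": time; "joint_pos": joint angles; "joint_vel": joint speeds; "joint_efforts": joint torques, N m; "tool_pos": TCP position; "tool_rot": TCP orientation; "ft_force": force on the tool from outside, world axes, zero at the start; "wrist_torque": the same for the moment, N m; "opening": opening from 0.0 (shut) to 1.0 (fully open); "finger_force": force on a finger pad.
Only numpy, scipy, OpenCV 4.12 (cv2) and the standard library are available. Lean on these libraries where they do the work, as an engineer would, in place of code of your own. Each camera call takes 0.05 s, during which the arm holds its last target. There are 200 camera calls.

## Working session

There is one attempt and no reset: what is moved stays moved. The work goes in short steps, Python scripts to look and compute and a tool call to move; the robot and the scene stay as the last step left them, time stands still between calls to the robot, and variables do not carry over. Pictures are saved under pics/ and viewed, at most 10 in all, crops included, and the job is handed in when it is done.

Besides the shell and the picture viewer there is one more tool, called after ">>>" as name([rows], argument=value, ...), one row to a line, values as JSON. drive_tool: Moves the arm, as the interface text tells. Its arguments: {"type":"object","properties":{"moves":{"type":"array","items":{"type":"array","items":{"type":"array","items":{"type":"number"}}}},"grip_force":{"type":"number"}},"required":["moves"]}

```bash
mkdir -p pics; cat > h.py <<'E'
import numpy as np,cv2
from cell import bot
def cap(n):
    s=bot.get_state(); p=bot.capture(n)
    if 'view' in p: V=np.array(p['view'])
    else:
        T=np.eye(4);T[:3,:3]=s['tool_rot'];T[:3,3]=s['tool_pos']
        V=np.linalg.inv(T@np.array(p['hand_eye']))
    return p,V,np.array(p['intrinsics'])
def save(p,f): cv2.imwrite('pics/'+f,cv2.cvtColor(np.array(p['pixels']),cv2.COLOR_RGB2BGR))
def at_z(V,K,uv,z):
    R=V[:3,:3];c=-R.T@V[:3,3];d=R.T@np.linalg.inv(K)@np.array([uv[0],uv[1],1.]);return c+d*(z-c[2])/d[2]
def tri(obs):
    A=[]
    for V,K,uv in obs:
        P=K@V[:3];A+=[uv[0]*P[2]-P[0],uv[1]*P[2]-P[1]]
    A=np.array(A);return np.linalg.lstsq(A[:,:3],-A[:,3],rcond=None)[0]
def proj(V,K,X):
    q=K@(V[:3,:3]@np.asarray(X,float)+V[:3,3]);return q[:2]/q[2]
E
python3 - <<'E'
from h import *
print(bot.get_state())
for n in('scene','top'):
    p,V,K=cap(n);save(p,n+'0.png');print(n,K.tolist(),np.round(V,3).tolist())
    for t in('tile','bed','stand','cup','tessera_a','stand_post','tile_hole'):
        try:print(t,[(np.round(d['bbox']).tolist(),round(d['confidence'],2)) for d in bot.look_for(p,t)[:3]])
        except Exception as e:print(t,e)
E
```

```text
{'t': 0.0, 'joint_pos': array([-7.13165488e+01,  1.77031289e+01,  9.36906293e+01, -1.18183733e-03,
        6.87366909e+01, -3.99668647e+00]), 'joint_vel': array([-0.00345546, -0.02442411, -0.0382091 , -0.03155154,  0.02370128,
        0.04545699]), 'joint_efforts': array([ 2.14552536e-03, -4.15250123e+01, -2.76661813e+01,  7.59963586e-05,
        1.01559810e-02, -1.46393980e-06]), 'tool_pos': array([ 240.66340106, -575.91175593,  230.05280279]), 'tool_rot': array([[ 9.22668972e-01,  3.85592283e-01, -7.47547293e-04],
       [ 3.85592982e-01, -9.22666477e-01,  2.15062818e-03],
       [ 1.39528804e-04, -2.27256689e-03, -9.99997408e-01]]), 'ft_force': array([-0.12710144, -0.31630012,  0.21204213]), 'wrist_torque': array([ 0.03914474,  0.02458831, -0.01190902]), 'finger_force': 0.0, 'opening': 1.0023878013539038}
scene [[432.5683388737324, 0.0, 311.428355164393], [0.0, 432.5683388737324, 192.31729056398365], [0.0, 0.0, 1.0]] [[-0.314, 0.949, -0.008, 184.365], [0.779, 0.253, -0.574, -414.057], [-0.542, -0.187, -0.819, 1096.084], [0.0, 0.0, 0.0, 1.0]]
tile [([383.0, 182.0, 57.0, 68.0], 0.62
[... 227 characters left out ...]
176.0, 163.0, 54.0, 55.0], 0.74)]
tile_hole [([382.0, 182.0, 60.0, 68.0], 0.85)]
top [[492.959666263493, 0.0, 316.54157600132197], [0.0, 492.959666263493, 200.65541472673223], [0.0, 0.0, 1.0]] [[0.028, -0.999, 0.043, -49.617], [-0.993, -0.033, -0.112, 570.236], [0.113, -0.039, -0.993, 784.916], [0.0, 0.0, 0.0, 1.0]]
tile [([166.0, 163.0, 52.0, 78.0], 0.96), ([144.0, 140.0, 98.0, 130.0], 0.47)]
bed [([145.0, 141.0, 98.0, 129.0], 0.93)]
stand [([391.0, 157.0, 48.0, 54.0], 0.81)]
cup [([277.0, 178.0, 35.0, 36.0], 0.94)]
tessera_a [([293.0, 120.0, 16.0, 13.0], 0.66), ([281.0, 276.0, 14.0, 19.0], 0.52)]
stand_post [([390.0, 155.0, 49.0, 52.0], 0.66)]
tile_hole [([166.0, 161.0, 50.0, 80.0], 0.92)]
```

```bash
python3 - <<'E'
import cv2
a=cv2.imread('pics/top0.png')[110:310,130:460];b=cv2.imread('pics/scene0.png')[120:320,150:480]
import numpy as np
c=np.vstack([cv2.resize(a,(495*1,300)),cv2.resize(b,(495,300))])
c=np.hstack([cv2.resize(a,None,fx=2.4,fy=2.4)]);cv2.imwrite('pics/t1.png',c)
cv2.imwrite('pics/s1.png',cv2.resize(b,None,fx=2.4,fy=2.4))
E
```

```text
(no output)
```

View pics/t1.png

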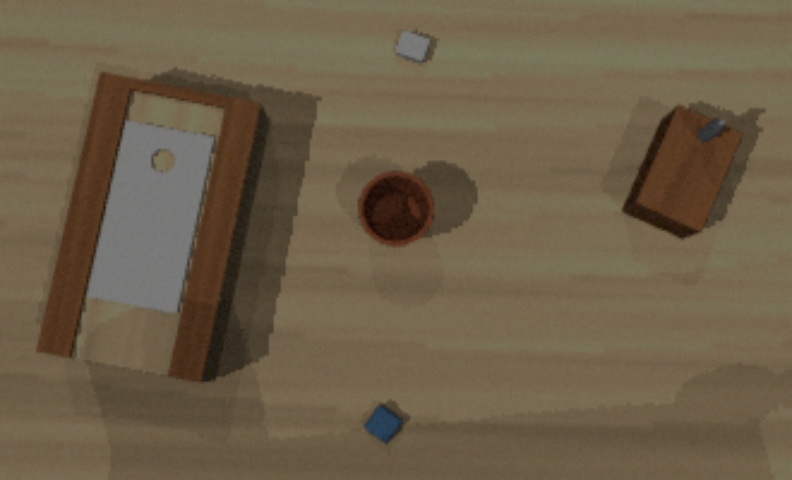

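View pics/s1.png

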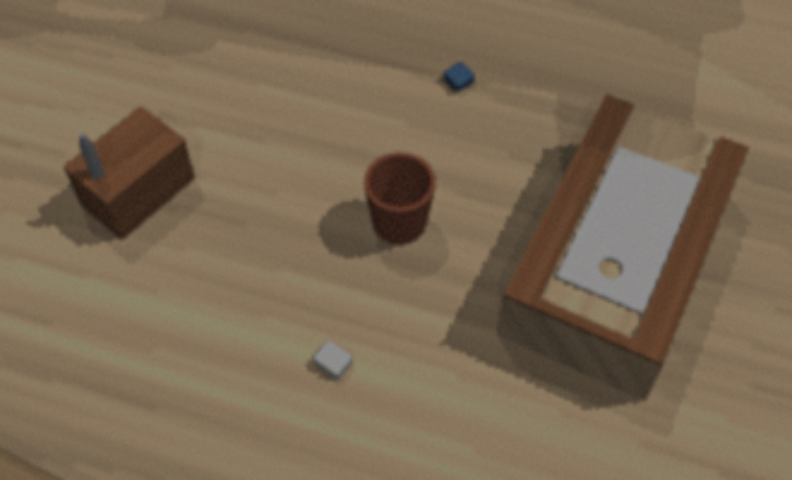

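The top view shows the bed on the left, with its open end at the bottom (towards the robot). The plate corners are near crop (127,122), (214,135), (180,313) and (88,297), and the hole near (163,160). The scene view shows the same things from the far side, with the stand on the left and its post foot near (97,178). The cup stands between bed and stand.

```bash
cat > m1.py <<'E'
from h import *
_,Vt,Kt=cap('top');_,Vs,Ks=cap('scene')
T=lambda u,v:(u/2.4+130,v/2.4+110)
S=lambda u,v:(u/2.4+150,v/2.4+120)
P={'frontcup':((180,313),(622,150)),'frontaway':((88,297),(698,174)),'rearcup':((214,135),(557,278)),'rearaway':((127,122),(645,312)),'hole':((163,160),(611,267)),
'bed_rc':((262,100),(510,294)),'bed_ra':((100,73),(660,360)),'bed_fa':((38,352),(747,147)),'bed_fc':((205,380),(610,96)),
'postfoot':((703,137),(97,178)),'posttip':((722,122),(83,138)),'st_a':((680,105),(105,195)),'st_b':((741,132),(68,168)),'cup':((396,207),(400,182))}
for k,(a,b) in P.items():
    X=tri([(Vt,Kt,T(*a)),(Vs,Ks,S(*b))]);print(k,np.round(X,1),np.round(proj(Vt,Kt,X)-T(*a),1),np.round(proj(Vs,Ks,X)-S(*b),1))
E
python3 m1.py
```

```text
frontcup [499.4 147.3  51.3] [-1.8  0.3] [-2.2 -0. ]
frontaway [508.2 204.6  58.1] [-0.6  0.1] [-0.8  0. ]
rearcup [619.4 128.6  55. ] [-0.7  0.1] [-0.9 -0. ]
rearaway [626.2 187.9  54.2] [-1.1  0.2] [-1.5  0. ]
hole [601.  161.1  56.7] [-0.6  0.1] [-0.8  0. ]
bed_rc [643.3  99.3  58.4] [-2.   0.4] [-2.7 -0.1]
bed_ra [658.4 204.8  58.4] [ 0. -0.] [ 0.1 -0. ]
bed_fa [471.5 235.1  55.7] [-0.5  0. ] [-0.6  0. ]
bed_fc [455.8 128.4  55.6] [-2.1  0.3] [-2.5 -0. ]
postfoot [ 633.  -208.    40.6] [-0.1  0. ] [-0.1 -0. ]
posttip [ 633.4 -206.7   90.6] [-0.7  0.3] [-0.8 -0.1]
st_a [ 652.  -188.3   54.4] [-0.1  0. ] [-0.2 -0. ]
st_b [ 635.4 -231.2   47.1] [-1.1  0.4] [-1.4 -0.2]
cup [575.2   4.7  51.2] [-0.6  0.1] [-0.7 -0. ]
```

>>> drive_tool([
  [[0, 0, 8, 41, -19, 0, 85], [0, 0, 16, 82, -38, 0, 85], [0, 0, 24, 123, -57, 0, 85], [0, 0, 32, 164, -76, 0, 85], [0, 0, 32, 205, -95, 0, 85]],
])

```text
t: 1.4
tool_pos: [394.5, -408.7, 231.5]
tool_rot: [[0.986, -0.165, 0.0], [-0.165, -0.986, -0.0], [0.001, 0.0, -1.0]]
ft_force: [1.1, -0.3, -0.1]
opening: 0.989
finger_force: 0.0
```

```bash
python3 - <<'E'
from h import *
s=bot.get_state();print(s['tool_pos'],s['tool_rot'],s['ft_force'])
p=bot.capture('wrist');print(np.round(p['hand_eye'],3).tolist(),p['intrinsics'])
E
```

```text
[ 394.46010433 -408.70397563  231.49810663] [[ 9.86329484e-01 -1.64784478e-01  4.74159399e-04]
 [-1.64784292e-01 -9.86329544e-01 -4.09361000e-04]
 [ 5.35133763e-04  3.25630803e-04 -9.99999804e-01]] [ 1.08495047 -0.33075039 -0.14668733]
[[0.001, -0.95, -0.311, 80.835], [1.0, 0.001, -0.001, 0.041], [0.001, -0.311, 0.95, -142.014], [0.0, 0.0, 0.0, 1.0]] [[346.01358046   0.         317.36570785]
 [  0.         346.01358046 195.217857  ]
 [  0.           0.           1.        ]]
```

>>> drive_tool([
  [[0, 0, 0, 30, -40, 0, 85], [0, 0, 0, 60, -80, 0, 85], [0, 0, 0, 90, -120, 0, 85], [0, 0, 0, 120, -160, 0, 85], [0, 0, 0, 150, -200, 0, 85]],
])

```text
t: 1.95
tool_pos: [575.2, -235.7, 231.5]
tool_rot: [[0.987, -0.162, 0.001], [-0.162, -0.987, -0.0], [0.001, 0.0, -1.0]]
ft_force: [-0.5, -0.2, 0.4]
opening: 0.997
finger_force: 0.0
```

```bash
python3 - <<'E'
from h import *
p,V,K=cap('wrist');p,V,K=cap('wrist');save(p,'w1.png');np.savez('w1.npz',V=V,K=K)
print(bot.get_state()['tool_pos'],[ (d['bbox'],d['confidence']) for t in('stand',) for d in bot.look_for(p,t)])
for q in ([633,-208,41],[633,-207,91]):print(proj(V,K,q))
E
```

```text
[ 577.8944562  -232.40303813  231.522853  ] [([245.3, 98.0, 67.5, 94.1], 0.68)]
[287.61623393 119.5489425 ]
[280.92633942 125.74935778]
```

View pics/w1.png

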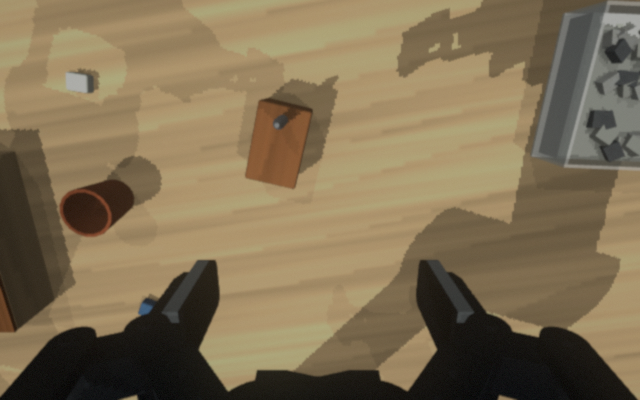

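The wrist view shows the stand's block top with corners near (260,100), (312,108), (297,188) and (246,178). The post runs from foot (286,120) to tip (276,126), which agrees with the triangulated foot to about 2 mm. Next is the bed.

>>> drive_tool([
  [[0, 0, 0, -10, -48, 0, 60], [0, 0, 0, -20, -96, 0, 30], [0, 0, 0, -30, -144, 0, 0], [0, 0, 0, -40, -192, 0, 0], [0, 0, 0, -50, -240, 0, 0]],
])

```text
t: 2.6
tool_pos: [562.6, 7.9, 231.4]
tool_rot: [[0.986, -0.164, 0.0], [-0.164, -0.986, -0.001], [0.0, 0.001, -1.0]]
ft_force: [0.9, 0.0, -0.6]
opening: 0.139
finger_force: 0.0
```

>>> drive_tool([
  [[0, 0, 0, -8, -40, 0, 0], [0, 0, 0, -16, -80, 0, 0], [0, 0, 0, -24, -120, 0, 0], [0, 0, 0, -32, -156, 0, 0], [0, 0, 0, -32, -156, 0, 0]],
])

```text
t: 3.1
tool_pos: [556.6, 169.5, 231.4]
tool_rot: [[0.987, -0.159, 0.0], [-0.159, -0.987, 0.001], [-0.0, -0.001, -1.0]]
ft_force: [1.0, -1.0, -0.4]
opening: -0.004
finger_force: 0.0
```

```bash
python3 - <<'E'
from h import *
p,V,K=cap('wrist');save(p,'w2.png');np.savez('w2.npz',V=V,K=K)
print(bot.get_state()['tool_pos'],bot.get_state()['ft_force'],bot.get_state()['opening'])
for t in('tile','bed'):print([(d['bbox'],d['confidence']) for d in bot.look_for(p,t)])
d=np.load('w1.npz');V,K=d['V'],d['K']
for z in (38,42,46,50):
    C=[at_z(V,K,q,z)[:2] for q in((260,100),(312,108),(297,188),(246,178))]
    print(z,[np.round(np.linalg.norm(C[i]-C[i-1]),1) for i in range(4)],np.round(at_z(V,K,(285.5,120.5),z)), np.round(np.mean(C,0),1),np.degrees(np.arctan2(*((C[0]+C[1]-C[2]-C[3])[::-1]))))
E
```

```text
[556.75563336 167.41077572 231.23927348] [ 0.38569687 -0.44902333  0.49301937] 0.0004676249691437437
[([285.2, 95.1, 68.4, 133.2], 0.73), ([257.1, 61.4, 126.1, 197.1], 0.28)]
[([254.6, 61.4, 128.7, 199.0], 0.87), ([280.9, 95.2, 70.2, 128.1], 0.6), ([450.8, 96.3, 66.6, 53.2], 0.45)]
38 [np.float64(77.8), np.float64(49.3), np.float64(80.4), np.float64(52.2)] [ 632. -206.   38.] [ 610.3 -194.5] -21.281034659102154
42 [np.float64(76.9), np.float64(48.7), np.float64(79.4), np.float64(51.6)] [ 633. -206.   42.] [ 610.9 -195.1] -21.28103465910212
46 [np.float64(76.0), np.float64(48.2), np.float64(78.4), np.float64(50.9)] [ 633. -206.   46.] [ 611.4 -195.7] -21.28103465910212
50 [np.float64(75.0), np.float64(47.6), np.float64(77.5), np.float64(50.3)] [ 633. -207.   50.] [ 612.  -196.3] -21.28103465910213
```

View pics/w2.png

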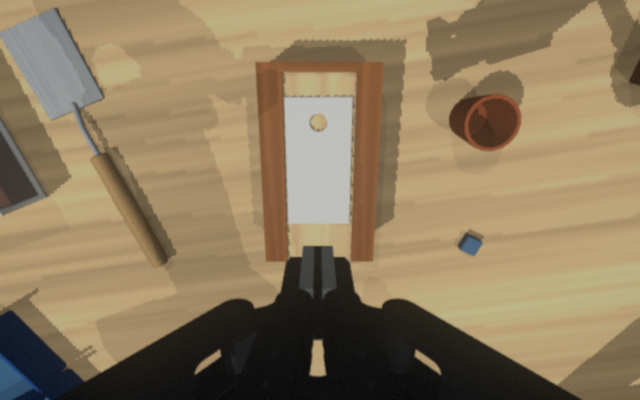

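The wrist view shows the plate corners at (285,97), (353,97), (350,224) and (287,224), with the hole at (318,122). The bed's open end is at row 261, and everything is aligned with the tool.

```bash
python3 - <<'E'
from h import *
d=np.load('w2.npz');V,K=d['V'],d['K']
R=np.array([[.987,-.16],[-.16,-.987]])
for n,q,z in(('c',(285,97),55),('c',(353,97),55),('c',(350,224),55),('c',(287,224),55),('hole',(318,122),55),('endL',(265,261),57),('endR',(373,261),57),('backL',(256.5,62),57),('backR',(384,62),57)):
    X=at_z(V,K,q,z);print(n,np.round(X,1),'tool',np.round(R.T@(X[:2]-[556.8,167.4]),1))
E
```

```text
c [628.4 187.4  55. ] tool [ 67.5 -31.2]
c [618.9 128.   55. ] tool [67.6 29. ]
c [498.6 146.3  55. ] tool [-54.   30.1]
c [508.5 208.2  55. ] tool [-54.2 -32.6]
hole [602.3 162.   55. ] tool [45.8 -2. ]
endL [472.5 237.8  57. ] tool [-94.5 -56. ]
endR [455.1 128.4  57. ] tool [-94.2  54.8]
backL [660.7 205.9  57. ] tool [ 96.3 -54.6]
backR [643.4  98.4  57. ] tool [96.5 54.3]
```

>>> drive_tool([
  [[0, 0, 0, 5, 0, 45, 0], [0, 0, 0, 15, -1, 90, 0], [0, 0, 0, 15, -1, 130, 0], [0, 0, 0, 15, -1, 155, 0], [0, 0, 0, 15, -1, 167, 0]],
])

```text
t: 3.75
tool_pos: [569.9, 162.8, 61.0]
tool_rot: [[0.986, -0.165, -0.006], [-0.165, -0.986, -0.002], [-0.006, 0.003, -1.0]]
ft_force: [-0.9, 0.4, -0.2]
opening: 0.003
finger_force: 0.0
```

>>> drive_tool([
  [[0, 0, 0, 0, 0, 1, 0], [0, 0, 0, 0, 0, 2, 0], [0, 0, 0, 0, 0, 3, 0], [0, 0, 0, 0, 0, 4, 0], [0, 0, 0, 0, 0, 4, 0]],
])

```text
t: 4.25
tool_pos: [572.8, 165.9, 61.4]
tool_rot: [[0.987, -0.162, 0.002], [-0.162, -0.987, 0.0], [0.002, -0.001, -1.0]]
ft_force: [-0.0, 0.1, -0.3]
opening: 0.002
finger_force: 0.0
```

>>> drive_tool([
  [[0, 0, 0, 0, 0, 0.6, 0], [0, 0, 0, 0, 0, 1.2, 0], [0, 0, 0, 0, 0, 1.8, 0], [0, 0, 0, 0, 0, 2.4, 0], [0, 0, 0, 0, 0, 2.4, 0]],
])

```text
t: 4.75
tool_pos: [572.2, 165.8, 59.0]
tool_rot: [[0.987, -0.162, -0.0], [-0.162, -0.987, -0.0], [-0.0, 0.0, -1.0]]
ft_force: [-2.9, -0.8, 7.1]
opening: -0.003
finger_force: 3.4
```

>>> drive_tool([
  [[0, 0, 0, 0, 0, 0.4, 0], [0, 0, 0, 0, 0, 0.8, 0], [0, 0, 0, 0, 0, 1.2, 0], [0, 0, 0, 0, 0, 1.2, 0], [0, 0, 0, 0, 0, 1.2, 0]],
])

```text
t: 5.25
tool_pos: [572.2, 165.9, 59.0]
tool_rot: [[0.987, -0.162, -0.001], [-0.162, -0.987, -0.0], [-0.001, 0.0, -1.0]]
ft_force: [-4.3, -1.7, 12.7]
opening: -0.002
finger_force: 6.4
```

>>> drive_tool([
  [[0, 0, 0, -3, 0, 0, 0], [0, 0, 0, -7, 0, 0, 0], [0, 0, 0, -11, 0, 0, 0], [0, 0, 0, -14, 0, 0, 0], [0, 0, 0, -15, 0, 0, 0]],
])

```text
t: 5.75
tool_pos: [560.9, 168.6, 59.0]
tool_rot: [[0.987, -0.162, 0.008], [-0.162, -0.987, 0.001], [0.008, -0.002, -1.0]]
ft_force: [2.9, 0.3, 5.4]
opening: -0.002
finger_force: 2.7
```

```bash
python3 - <<'E'
from h import *
print(bot.get_state()['ft_force'],bot.get_state()['tool_pos'])
p,V,K=cap('wrist');save(p,'w3.png')
for t in('tile','bed'):print([(d['bbox'],d['confidence']) for d in bot.look_for(p,t)])
g=cv2.cvtColor(np.array(p['pixels']),cv2.COLOR_RGB2GRAY)
print(proj(V,K,(572.2+52.6,165.9-9.1,59)))
E
```

```text
[2.94345668 0.31593862 5.40070464] [560.90494408 168.60010364  59.03905622]
[([244.4, 148.9, 142.3, 229.3], 0.56)]
[([176.5, 49.8, 286.4, 315.0], 0.86)]
[320.77337583 123.10377141]
```

View pics/w3.png

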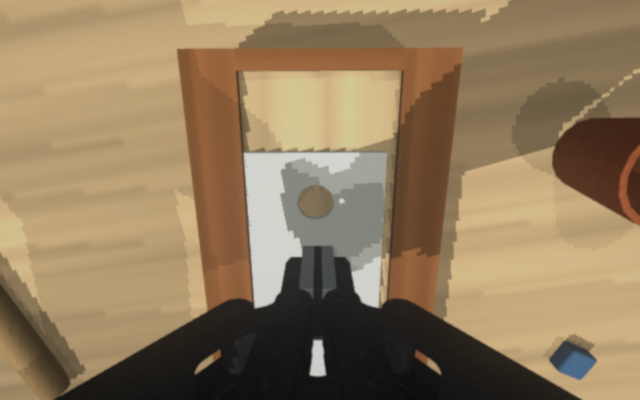

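The wrist view shows the plate's rear edge at row 151, the hole at (316,201) and the bed's closing strip at rows 48 to 70. The fingertip sits forward of the hole.

```bash
cat > rear.py <<'E'
from h import *
# plate rear edge column scan in wrist view -> bed coordinate of the plate front relative to the open end
def rear(zt=57.5):
    p,V,K=cap('wrist');a=np.array(p['pixels']).astype(int)
    w=(a[...,0]-a[...,2])                      # wood is warm, enamel grey
    xs=list(range(255,275))+list(range(362,378))
    prof=np.median(w[:,xs],1); r=[i for i in range(60,300) if prof[i]<20 and prof[i+1]<20 and prof[i+2]<20]
    s=bot.get_state();R=np.array(s['tool_rot'])
    # bed back strip outer edge: brown start
    if r: 
        X=at_z(V,K,(318,r[0]),zt);u=np.array([.987,-.161])
        end=np.array([463.8,183.1]);print('rear row',r[0],'front rel. open end (inside +)',np.round((X[:2]-end)@u-120,1))
    print('tool',np.round(s['tool_pos'],1),'f',np.round(s['ft_force'],1), 'tip rel end',np.round((s['tool_pos'][:2]-np.array([463.8,183.1]))@[.987,-.161],1))
rear()
E
python3 rear.py
```

```text
rear row 152 front rel. open end (inside +) 30.9
tool [560.8 168.6  59. ] f [ 2.5 -0.5  6.5] tip rel end 98.1
```

>>> drive_tool([
  [[0, 0, 0, -2, 0, 0.6, 0], [0, 0, 0, -6, 0, 0.8, 0], [0, 0, 0, -11, 0, 0.8, 0], [0, 0, 0, -16, 0, 0.8, 0], [0, 0, 0, -20, 0, 0.8, 0]],
])

```text
t: 6.45
tool_pos: [542.6, 172.1, 59.0]
tool_rot: [[0.987, -0.162, 0.011], [-0.162, -0.987, 0.002], [0.011, -0.003, -1.0]]
ft_force: [3.6, -1.1, 7.6]
opening: 0.003
finger_force: 3.6
```

```bash
python3 rear.py
```

```text
rear row 152 front rel. open end (inside +) 12.4
tool [542.  172.2  59. ] f [3.3 0.  7.5] tip rel end 78.9
```

>>> drive_tool([
  [[0, 0, 0, -5, 0, 0.3, 0], [0, 0, 0, -10, 0, 0.3, 0], [0, 0, 0, -15, 0, 0.3, 0], [0, 0, 0, -20, 0, 0.3, 0], [0, 0, 0, -25, 0, 0.3, 0]],
])

```text
t: 7.0
tool_pos: [518.7, 176.1, 59.0]
tool_rot: [[0.987, -0.161, 0.012], [-0.161, -0.987, 0.002], [0.012, -0.004, -1.0]]
ft_force: [3.8, -0.9, 7.3]
opening: 0.005
finger_force: 4.1
```

```bash
python3 rear.py
```

```text
rear row 151 front rel. open end (inside +) -11.4
tool [517.9 176.1  59. ] f [ 3.4 -1.4  7.4] tip rel end 54.6
```

>>> drive_tool([
  [[0, 0, 0, -6, 0, 0, 0], [0, 0, 0, -13, 0, 0, 0], [0, 0, 0, -20, 0, 0, 0], [0, 0, 0, -26, 0, 0, 0], [0, 0, 0, -29, 0, 0, 0]],
])

```text
t: 7.55
tool_pos: [490.1, 180.8, 59.0]
tool_rot: [[0.987, -0.161, 0.013], [-0.161, -0.987, 0.002], [0.012, -0.004, -1.0]]
ft_force: [5.1, -2.7, 8.2]
opening: -0.002
finger_force: 4.2
```

```bash
python3 rear.py
```

```text
rear row 148 front rel. open end (inside +) -39.2
tool [489.7 180.8  59. ] f [ 4.  -2.9  9.3] tip rel end 25.9
```

>>> drive_tool([
  [[0, 0, 0, 1, 0, -1.5, 0], [0, 0, 0, 1.5, 0, -4, 0], [0, 0, 0, 0, 0, -30, 0], [0, 0, 0, -20, 0, -75, 30], [0, 0, 0, -40, 0, -120, 60]],
])

```text
t: 8.1
tool_pos: [442.3, 186.0, 174.9]
tool_rot: [[0.987, -0.163, -0.006], [-0.163, -0.987, -0.002], [-0.005, 0.002, -1.0]]
ft_force: [0.3, 1.3, 0.9]
opening: 0.334
finger_force: 0.0
```

>>> drive_tool([
  [[0, 0, 0, -10, 0, 0, 85], [0, 0, 0, -20, 0, 0, 85], [0, 0, 0, -20, 0, 0, 85], [0, 0, 0, -20, 0, 0, 85], [0, 0, 0, -20, 0, 0, 85]],
])

```text
t: 8.6
tool_pos: [424.5, 189.4, 174.1]
tool_rot: [[0.987, -0.162, -0.003], [-0.162, -0.987, -0.001], [-0.002, 0.001, -1.0]]
ft_force: [0.6, -0.4, -0.8]
opening: 1.0
finger_force: 0.0
```

```bash
python3 - <<'E'
from h import *
s=bot.get_state();print(s['tool_pos'],s['tool_rot'],s['ft_force'])
p,V,K=cap('wrist');save(p,'w4.png');np.savez('w4.npz',V=V,K=K)
print([(d['bbox'],d['confidence']) for d in bot.look_for(p,'tile')])
for x,y in((-40,-30),(-40,30),(80,30),(80,-30)):
    q=np.array([463.8,183.1])+x*np.array([.987,-.161])+y*np.array([-.161,-.987]);print(np.round(proj(V,K,[*q,58]),0))
E
```

```text
[424.49417135 189.43766583 174.12219269] [[ 9.86766956e-01 -1.62124071e-01 -2.60006355e-03]
 [-1.62127012e-01 -9.86769429e-01 -9.62148824e-04]
 [-2.40967574e-03  1.37095720e-03 -9.99996157e-01]] [ 0.62658257 -0.42095525 -0.78527428]
[([270.1, 19.7, 84.0, 174.5], 0.61)]
[279. 191.]
[356. 191.]
[362.  21.]
[273.  21.]
```

View pics/w4.png

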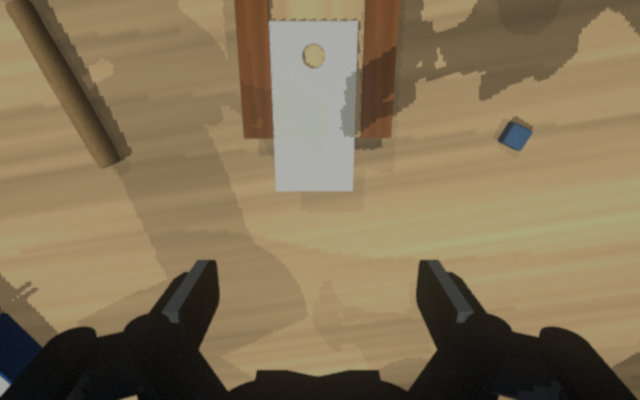

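The picture shows the plate lying flat and overhanging by about 40 mm, with front corners at (276,191) and (353,191) as predicted. It sits about 2 mm to the left. Next I'll grasp it.

>>> drive_tool([
  [[0, 0, 0, 17, -2, 30, 85], [0, 0, 0, 17, -2, 70, 85], [0, 0, 0, 17, -2, 110, 85], [0, 0, 0, 17, -2, 130, 85], [0, 0, 0, 17, -2, 139, 85]],
])

```text
t: 9.2
tool_pos: [440.1, 188.1, 33.6]
tool_rot: [[0.987, -0.162, -0.005], [-0.162, -0.987, -0.002], [-0.005, 0.003, -1.0]]
ft_force: [-0.2, -0.6, -0.0]
opening: 0.996
finger_force: 0.0
```

>>> drive_tool([
  [[0, 0, 0, 0, 0, 0, 75], [0, 0, 0, 0, 0, 0, 68], [0, 0, 0, 0, 0, 0, 62], [0, 0, 0, 0, 0, 0, 56], [0, 0, 0, 0, 0, 0, 50]],
], grip_force=80)

```text
t: 9.7
tool_pos: [443.6, 189.2, 38.6]
tool_rot: [[0.987, -0.162, 0.003], [-0.162, -0.987, 0.0], [0.003, -0.001, -1.0]]
ft_force: [-1.5, -2.6, 5.9]
opening: 0.673
finger_force: 83.7
```

>>> drive_tool([
  [[0, 0, 0, 0, 0, -2, 50], [0, 0, 0, 0, 0, -6, 50], [0, 0, 0, 0, 0, -12, 50], [0, 0, 0, 0, 0, -20, 50], [0, 0, 0, 0, 0, -30, 50]],
])

```text
t: 10.2
tool_pos: [441.8, 189.0, 67.1]
tool_rot: [[0.987, -0.162, -0.001], [-0.162, -0.987, -0.0], [-0.001, 0.0, -1.0]]
ft_force: [0.1, -0.8, -1.4]
opening: 0.667
finger_force: 85.3
```

>>> drive_tool([
  [[0, 0, 0, 0, 0, -20, 50], [0, 0, 0, 0, 0, -45, 50], [0, 0, 0, 0, 0, -70, 50], [0, 0, 0, 0, 0, -90, 50], [0, 0, 0, 0, 0, -100, 50]],
])

```text
t: 10.7
tool_pos: [443.6, 189.6, 169.4]
tool_rot: [[0.987, -0.162, 0.004], [-0.162, -0.987, 0.001], [0.004, -0.002, -1.0]]
ft_force: [1.0, -0.3, -1.8]
opening: 0.668
finger_force: 85.5
```

```bash
python3 - <<'E'
from h import *
s=bot.get_state();print(s['tool_pos'],s['tool_rot'],s['ft_force'],s['opening'],s['finger_force'],s['wrist_torque'])
p,V,K=cap('wrist');a=save(p,'w5.png');np.savez('w5.npz',V=V,K=K)
p2,V2,K2=cap('scene');save(p2,'s5.png');print([(d['bbox'],d['confidence']) for d in bot.look_for(p2,'tile')])
x,y,w,h=[int(v) for v in bot.look_for(p2,'tile')[0]['bbox']]
im=np.array(p2['pixels'])[max(0,y-30):y+h+30,max(0,x-40):x+w+40,::-1];im=cv2.resize(im,(400,400*im.shape[0]//im.shape[1]))
b=np.zeros((max(400,im.shape[0]),800,3),np.uint8);b[:im.shape[0],400:]=im;b[:400,:400]=np.array(p['pixels'])[:,120:520,::-1]
cv2.imwrite('pics/c5.png',b[:600]);print(x,y,w,h,b.shape)
E
```

```text
[443.55733201 189.55645879 169.39761007] [[ 0.9867972  -0.16190323  0.00431657]
 [-0.16191091 -0.98680426  0.00148992]
 [ 0.00401838 -0.00216914 -0.99998957]] [ 0.95406957 -0.3070783  -1.84171059] 0.6680047833476095 85.48900544643402 [ 0.00566554  0.06806708 -0.00335815]
[([415.4, 97.6, 63.0, 65.0], 0.74)]
415 97 63 65 (400, 800, 3)
```

View pics/c5.png

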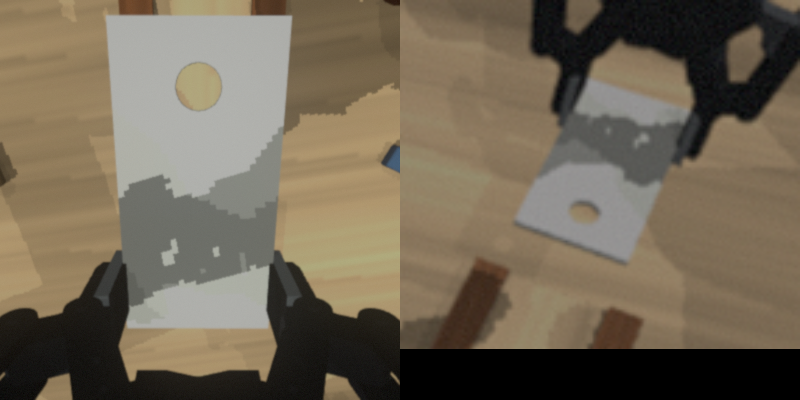

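The plate is held level. In the wrist view (full-frame columns) its rear corners are at (226,15) and (412,15), its front corners at (249,328) and (387,328), and the hole at (319,86). The scene crop shows it clear of the bed.

```bash
python3 - <<'E'
from h import *
p=bot.capture('wrist');H=np.array(p['hand_eye']);K=np.array(p['intrinsics'])
O=np.array([[60,30,3],[60,-30,3],[-60,-30,3],[-60,30,3],[38,0,3]],float)
# plate x = tool x, plate y = -tool y
I=np.array([[226.5,15],[412,15],[387.3,328],[248.5,328],[318.8,86.5]])
ok,r,t=cv2.solvePnP(O,I,K,None)
R=cv2.Rodrigues(r)[0];q,_=cv2.projectPoints(O,r,t,K,None);print(np.round(q[:,0]-I,1).tolist())
T=np.eye(4);T[:3,:3]=R;T[:3,3]=t.ravel();G=H@T
print('plate in tool',np.round(G,3));print('hole',np.round(G@[38,0,0,1],1),'front',np.round(G@[-60,0,0,1],1))
s=bot.get_state()
W=np.eye(4);W[:3,:3]=s['tool_rot'];W[:3,3]=s['tool_pos'];print('hole world',W@G@[38,0,0,1])
E
```

```text
[[-0.3, -0.1], [0.0, 0.4], [1.1, -0.2], [-0.9, -0.4], [0.1, 0.1]]
plate in tool [[ 1.0000e+00  2.0000e-03  1.5000e-02  4.1289e+01]
 [ 2.0000e-03 -1.0000e+00  1.0000e-03  3.9500e-01]
 [ 1.5000e-02 -1.0000e-03 -1.0000e+00 -1.5608e+01]
 [ 0.0000e+00  0.0000e+00  0.0000e+00  1.0000e+00]]
hole [ 79.3   0.5 -15.1   1. ] front [-18.7   0.3 -16.5   1. ]
hole world [519.31909579 175.42791295 180.40154858   1.        ]
```

>>> drive_tool([
  [[0, 0, 1, 10, 20, 0, 50], [0, 0, 4, 28, 55, 0, 50], [0, 0, 7, 46, 90, 0, 50], [0, 0, 10, 64, 126, 0, 50], [0, 0, 12, 82, 162, 0, 50]],
])

```text
t: 11.45
tool_pos: [495.9, 14.5, 164.9]
tool_rot: [[0.931, -0.365, -0.003], [-0.365, -0.931, 0.0], [-0.003, 0.001, -1.0]]
ft_force: [0.3, 0.6, -1.5]
opening: 0.669
finger_force: 85.5
```

```bash
cat > go.py <<'E'
from h import *
import sys
tgt=np.array([float(v) for v in sys.argv[1:4]])
s=bot.get_state();R=np.array(s['tool_rot']);print('tool',np.round(s['tool_pos'],1),'yaw',np.degrees(np.arctan2(R[1,0],R[0,0])).round(2),'f',np.round(s['ft_force'],1),s['finger_force'])
h=R@[79.3,.5,-17]+s['tool_pos'];print('hole',h.round(1),'shift',np.round(R.T@(tgt-h),1))
E
python3 go.py 633 -207 180
```

```text
tool [495.9  14.5 164.9] yaw -21.4 f [ 0.3  0.6 -1.5] 85.5444324016571
hole [569.6 -14.9 181.7] shift [129.2 155.7   1.4]
```

>>> drive_tool([
  [[0, 0, 0, 25, 30, 0, 50], [0, 0, 0, 52, 62, 0, 50], [0, 0, 0, 79, 95, 0, 50], [0, 0, 0, 106, 128, 0, 50], [0, 0, 0, 120, 145, 0, 50]],
])

```text
t: 11.95
tool_pos: [555.8, -166.0, 164.9]
tool_rot: [[0.931, -0.366, -0.002], [-0.366, -0.931, -0.0], [-0.001, 0.001, -1.0]]
ft_force: [0.5, -0.4, -1.4]
opening: 0.671
finger_force: 85.6
```

>>> drive_tool([
  [[0, 0, 0, 5, 6, 10, 50], [0, 0, 0, 9, 11, 25, 50], [0, 0, 0, 9, 11, 38, 50], [0, 0, 0, 9, 11, 47, 50], [0, 0, 0, 9, 11, 50, 50]],
])

```text
t: 12.45
tool_pos: [558.3, -174.4, 114.0]
tool_rot: [[0.932, -0.362, -0.005], [-0.362, -0.932, 0.002], [-0.005, -0.0, -1.0]]
ft_force: [-0.1, -0.3, -2.5]
opening: 0.671
finger_force: 85.6
```

```bash
python3 go.py 633 -207 100; python3 - <<'E'
from h import *
p,V,K=cap('wrist');np.savez('w6.npz',V=V,K=K)
for X in([633,-207,43],[633,-207,88]):print(proj(V,K,X))
q,Vt,Kt=cap('top');s,Vs,Ks=cap('scene')
np.savez('ts6.npz',Vt=Vt,Kt=Kt,Vs=Vs,Ks=Ks)
a=np.array(p['pixels'])[0:200,200:440];a=cv2.resize(a,(480,400),interpolation=cv2.INTER_CUBIC)
b=np.array(s['pixels'])[100:240,120:260];b=cv2.resize(b,(320,320),interpolation=cv2.INTER_CUBIC)
c=np.zeros((400,800,3),np.uint8);c[:,:480]=a;c[:320,480:]=b
cv2.imwrite('pics/c6.png',c[...,::-1])
print('scene hole/post',proj(Vs,Ks,[633,-207,43]),proj(Vs,Ks,[633,-207,88]))
E
```

```text
tool [ 558.3 -174.4  114. ] yaw -21.24 f [-0.1 -0.3 -2.5] 85.58452427387238
hole [ 632.1 -203.6  130.6] shift [ 2.2  2.8 30.6]
[323.7142602   80.12363007]
[325.33891853  80.16433384]
scene hole/post [190.51488423 193.54545688] [184.09605024 178.08663963]
```

View pics/c6.png

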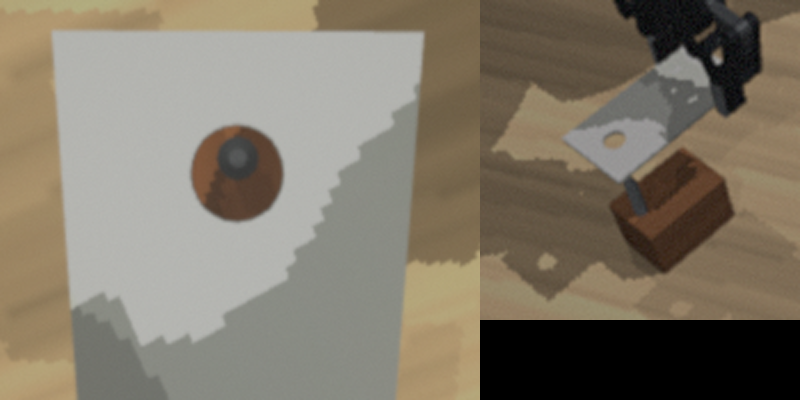

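The wrist camera looks straight down through the hole. It shows the hole centre at (318.5,86) and the post tip at (318.5,78.5), so only a small forward shift is left. The block edges look aligned with the plate in the scene inset.

```bash
python3 - <<'E'
from h import *
d=np.load('w6.npz');V,K=d['V'],d['K'];s=bot.get_state();R=np.array(s['tool_rot']);t=s['tool_pos']
T=lambda X:np.round(R.T@(X-t),1)
for z in (43,88,131,133.5):print(z,'post',T(at_z(V,K,(318.5,78.5),z)),'hole',T(at_z(V,K,(318.5,86),z)),np.round(at_z(V,K,(318.5,78.5),z),1))
E
```

```text
43 post [80.2 -0.1 73.4] hole [76.  -0.1 73.4] [ 634.9 -204.5   43. ]
88 post [80.  -0.2 28.4] hole [76.7 -0.2 28.4] [ 634.8 -204.3   88. ]
131 post [ 79.8  -0.3 -14.6] hole [ 77.4  -0.3 -14.6] [ 634.7 -204.2  131. ]
133.5 post [ 79.8  -0.3 -17.1] hole [ 77.4  -0.3 -17.1] [ 634.7 -204.2  133.5]
```

>>> drive_tool([
  [[0, 0, 0, 2.6, 0, 6, 50], [0, 0, 0, 2.6, 0, 15, 50], [0, 0, 0, 2.6, 0, 24, 50], [0, 0, 0, 2.6, 0, 31, 50], [0, 0, 0, 2.6, 0, 34, 50]],
])

```text
t: 13.1
tool_pos: [561.6, -177.0, 81.0]
tool_rot: [[0.932, -0.364, -0.002], [-0.364, -0.932, 0.001], [-0.003, -0.0, -1.0]]
ft_force: [-0.0, 0.5, -1.2]
opening: 0.671
finger_force: 85.6
```

>>> drive_tool([
  [[0, 0, 0, 0, 0, 0, 50], [0, 0, 0, 0, 0, 0, 50], [0, 0, 0, 0, 0, 0, 50], [0, 0, 0, 0, 0, 0, 50], [0, 0, 0, 0, 0, 0, 50]],
])

```text
t: 13.6
tool_pos: [562.9, -177.4, 82.9]
tool_rot: [[0.932, -0.364, 0.001], [-0.364, -0.932, -0.0], [0.001, 0.0, -1.0]]
ft_force: [-0.2, -0.8, -2.2]
opening: 0.669
finger_force: 85.6
```

```bash
python3 go.py 633 -207 100; python3 - <<'E'
from h import *
p,V,K=cap('wrist')
a=np.array(p['pixels'])[50:130,270:370];cv2.imwrite('pics/c7.png',cv2.resize(a,None,fx=5,fy=5,interpolation=cv2.INTER_CUBIC)[...,::-1])
E
```

```text
tool [ 562.9 -177.4   82.9] yaw -21.32 f [-0.2 -0.8 -2.2] 85.58663964271545
hole [ 636.6 -206.7  100. ] shift [-3.3  1.6  0. ]
```

View pics/c7.png

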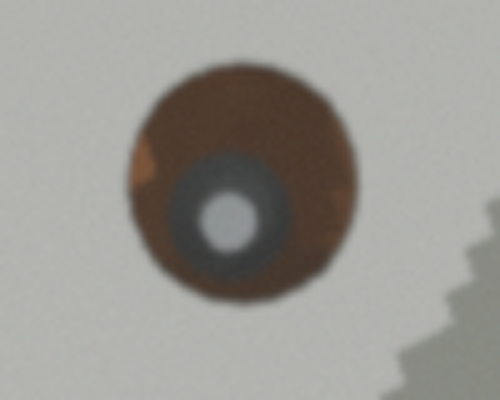

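The crop shows the hole centre at (243,183) and the post tip at (228,220), at about 14.5 px/mm. The plate must shift about -2.6 mm in tool x and -1 mm in tool y.

>>> drive_tool([
  [[0, 0, 0, -2.6, -1, 0, 50], [0, 0, 0, -2.6, -1, 4, 50], [0, 0, 0, -2.6, -1, 9, 50], [0, 0, 0, -2.6, -1, 14, 50], [0, 0, 0, -2.6, -1, 16, 50]],
])

```text
t: 14.15
tool_pos: [560.0, -175.1, 65.5]
tool_rot: [[0.932, -0.364, -0.002], [-0.364, -0.932, 0.001], [-0.002, 0.0, -1.0]]
ft_force: [0.0, -0.1, -2.0]
opening: 0.67
finger_force: 85.6
```

>>> drive_tool([
  [[0, 0, 0, 0, 0, 0, 50], [0, 0, 0, 0, 0, 0, 50], [0, 0, 0, 0, 0, 0, 50], [0, 0, 0, 0, 0, 0, 50], [0, 0, 0, 0, 0, 0, 50]],
])

```text
t: 14.65
tool_pos: [560.8, -175.5, 66.8]
tool_rot: [[0.932, -0.364, 0.0], [-0.364, -0.932, -0.0], [0.0, -0.0, -1.0]]
ft_force: [0.9, 0.4, -2.1]
opening: 0.667
finger_force: 85.6
```

```bash
python3 go.py 633 -207 100; python3 - <<'E'
from h import *
p,V,K=cap('wrist')
a=np.array(p['pixels'])[50:130,270:370];cv2.imwrite('pics/c8.png',cv2.resize(a,None,fx=5,fy=5,interpolation=cv2.INTER_CUBIC)[...,::-1])
E
```

```text
tool [ 560.8 -175.5   66.8] yaw -21.33 f [ 0.9  0.4 -2.1] 85.58764278888702
hole [ 634.5 -204.8   83.8] shift [ -0.6   2.6 -16.2]
```

View pics/c8.png

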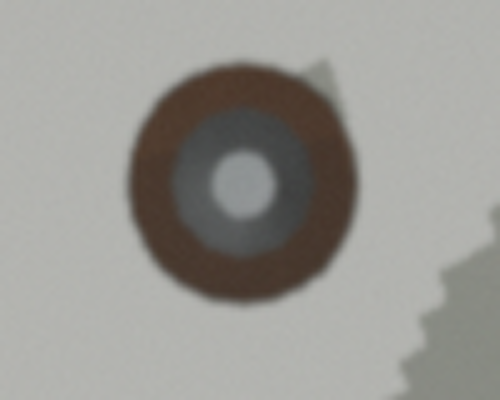

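The crop shows the post tip centred in the hole, both near (243,184). I'll lower slowly from here and feel for contact.

>>> drive_tool([
  [[0, 0, 0, 0, 0, 4, 50], [0, 0, 0, 0, 0, 9, 50], [0, 0, 0, 0, 0, 14, 50], [0, 0, 0, 0, 0, 19, 50], [0, 0, 0, 0, 0, 22, 50]],
])

```text
t: 15.2
tool_pos: [560.1, -175.2, 43.6]
tool_rot: [[0.932, -0.364, -0.001], [-0.364, -0.932, 0.0], [-0.001, -0.0, -1.0]]
ft_force: [0.9, 0.0, -1.5]
opening: 0.671
finger_force: 85.6
```

>>> drive_tool([
  [[0, 0, 0, 0, 0, 1, 50], [0, 0, 0, 0, 0, 3, 50], [0, 0, 0, 0, 0, 5, 50], [0, 0, 0, 0, 0, 7, 50], [0, 0, 0, 0, 0, 8, 50]],
])

```text
t: 15.7
tool_pos: [560.6, -175.4, 36.4]
tool_rot: [[0.932, -0.364, -0.0], [-0.364, -0.932, 0.0], [-0.0, 0.0, -1.0]]
ft_force: [-0.3, -0.4, -2.4]
opening: 0.673
finger_force: 85.6
```

>>> drive_tool([
  [[0, 0, 0, 0, 0, 0.6, 50], [0, 0, 0, 0, 0, 1.2, 50], [0, 0, 0, 0, 0, 1.8, 50], [0, 0, 0, 0, 0, 2.4, 50], [0, 0, 0, 0, 0, 3, 50]],
])

```text
t: 16.2
tool_pos: [560.7, -175.5, 34.1]
tool_rot: [[0.932, -0.364, -0.0], [-0.364, -0.932, 0.0], [-0.0, 0.0, -1.0]]
ft_force: [-2.2, 0.9, 4.7]
opening: 0.667
finger_force: 86.1
```

Contact is felt, and the inferred block top of about 50 mm agrees with the tip's apparent size. Now I'll release.

>>> drive_tool([
  [[0, 0, 0, 0, 0, 0.4, 50], [0, 0, 0, 0, 0, 0.4, 50], [0, 0, 0, 0, 0, 0.4, 66], [0, 0, 0, 0, 0, 0.4, 76], [0, 0, 0, 0, 0, 0.4, 80]],
], grip_force=20)

```text
t: 16.7
tool_pos: [560.9, -175.5, 33.2]
tool_rot: [[0.932, -0.364, 0.001], [-0.364, -0.932, -0.0], [0.001, -0.0, -1.0]]
ft_force: [0.3, 0.2, 0.2]
opening: 0.933
finger_force: 0.0
```

>>> drive_tool([
  [[0, 0, 0, 0, 0, 0, 85], [0, 0, 0, 0, 0, 0, 85], [0, 0, 0, 0, 0, 0, 85], [0, 0, 0, -1, 0, 0, 85], [0, 0, 0, -2, 0, 0, 85]],
])

```text
t: 17.2
tool_pos: [558.7, -174.7, 33.2]
tool_rot: [[0.932, -0.364, -0.0], [-0.364, -0.932, 0.0], [-0.0, -0.0, -1.0]]
ft_force: [0.6, 0.0, -0.7]
opening: 0.997
finger_force: 0.0
```

>>> drive_tool([
  [[0, 0, 0, 0, 0, -10, 85], [0, 0, 0, 0, 0, -35, 85], [0, 0, 0, 0, 0, -70, 85], [0, 0, 0, 0, 0, -110, 85], [0, 0, 0, -10, 0, -150, 85]],
])

```text
t: 17.7
tool_pos: [550.2, -171.4, 185.5]
tool_rot: [[0.932, -0.364, 0.002], [-0.364, -0.932, -0.001], [0.002, -0.0, -1.0]]
ft_force: [0.1, -0.6, -0.8]
opening: 0.998
finger_force: 0.0
```

>>> drive_tool([
  [[0, 0, 0, 0, 0, 0, 85], [0, 0, 0, 0, 0, 0, 85], [0, 0, 0, 0, 0, 0, 85], [0, 0, 0, 0, 0, 0, 85], [0, 0, 0, 0, 0, 0, 85]],
])

```text
t: 18.2
tool_pos: [548.5, -170.7, 181.4]
tool_rot: [[0.932, -0.364, -0.003], [-0.364, -0.932, 0.001], [-0.003, -0.0, -1.0]]
ft_force: [0.1, -0.3, -0.2]
opening: 0.995
finger_force: 0.0
```

```bash
python3 - <<'E'
from h import *
s=bot.get_state();print(s['tool_pos'],s['ft_force'])
p,V,K=cap('wrist');a=np.array(p['pixels']).astype(int)
for d in bot.look_for(p,'tile'):print(d['bbox'],d['confidence'])
# plate as the grey bright blob: PnP gives its pose
g=((a[...,0]-a[...,2]<22)&(a.sum(2)>270)).astype(np.uint8)
g=cv2.morphologyEx(g,cv2.MORPH_CLOSE,np.ones((5,5)))
cs,_=cv2.findContours(g,cv2.RETR_EXTERNAL,cv2.CHAIN_APPROX_NONE)
for c in sorted(cs,key=cv2.contourArea)[-2:]:
    r=cv2.minAreaRect(c);b=cv2.boxPoints(r);print(np.round(r[0]),np.round(r[1]),r[2],cv2.contourArea(c));print(b.round(0).tolist())
    for z in(47,53):
        W=np.array([at_z(V,K,q,z) for q in b])[:,:2];e=W-np.roll(W,1,0);print(z,np.linalg.norm(e,axis=1).round(1),np.degrees(np.arctan2(e[:,1],e[:,0])).round(1),W.mean(0).round(1))
E
```

```text
[ 548.45695063 -170.69560013  181.40108454] [ 0.13879308 -0.2823706  -0.17875949]
[71. 82.] [21. 28.] 90.0 482.0
[[57.0, 71.0], [85.0, 71.0], [85.0, 92.0], [57.0, 92.0]]
47 [15.6 21.1 15.5 21.4] [ -34.6 -111.3  146.8   68.7] [691.5 -25.5]
53 [15.2 20.6 15.1 21. ] [ -34.6 -111.3  146.8   68.7] [690.  -29.3]
[318. 112.] [160.  83.] 90.0 12423.0
[[276.0, 32.0], [359.0, 32.0], [359.0, 192.0], [276.0, 192.0]]
47 [122.3  60.4 122.3  69.6] [ -23.4 -111.3  160.9   68.7] [ 598.6 -190. ]
53 [119.6  59.  119.6  68.1] [ -23.4 -111.3  160.9   68.7] [ 599.2 -190.2]
```

```bash
python3 -c "
from cell import bot
print(bot.sign_off())"
```

```text
the job is handed in; nothing more can be done
None
```

The plate is filed on the stand and released, and the job was handed in at about 18 s of the 64 s allowed. My last wrist image put it flat, in line with the block and its hole within about 1 mm of the post; the hand-in returned no verdict.

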